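Stack cast bars nested and crosswise on the blue board

ROBOT

A 6-joint arm with a two-finger parallel gripper is mounted at the origin on a cart in front of the work surface, level with it; the furniture and walls round the work are solid. World frame = base frame: x ahead of the robot, y to its left, z up, the work surface at z = 0. Lengths are in m, angles in degrees, forces in N, time in s.
With the tool pointing down it reaches from about 0.3 to 0.75 m from the base axis. Payload 8.5 kg.
Tool frame: the origin (TCP) lies at the very end of the fingers, on their centre line; the grasp point (between the pads) lies 19 mm behind it; x points along the fingers, y is the direction in which the jaws open and shut, and the axes are right-handed (so a half turn about x gives the same grasp; the last joint's range is limited). The gripper opens to 85 mm and grips with 20 to 120 N. Pads are 22 mm wide; open, the fingers measure 114 mm over their backs; the gripper's body (76 mm by 85 mm) begins 54 mm behind the grasp point. The pads swing forward as they close: fully open they stand 13 mm farther back than shut.
Start: joints at [55.56, 21.807, 74.336, -0, 83.858, -12.336], TCP at [0.207, 0.51, 0.204] pointing down, gripper open.
Joint ranges: [-178.18, 178.18], [-50.72, 133.34], [12.68, 142.11], [-81.47, 261.47], [9.98, 163.14], [-165.26, 165.26]. Speed limits (degrees/s): [136.94, 136.94, 180, 180, 180, 180].

INTERFACE

Orientations are given as a 3x3 rotation matrix whose columns are the frame's x, y, z axes.
In Python, from rig import sensors, cams, env gives the robot as it stands.
- The arm moves only by the shell command python3 -m crank 'ROWS' [FORCE]. ROWS is a JSON object of lists of equal length, an entry for each row: "hand": the closure in counts, from 0 (fully open) to 255 (shut); "translation": the shift along the tool's x, y, z in m, a list of three; "dr": the turn, a rotation vector about the tool's x, y, z in rad, a list of three. A call has 1 to 5 rows; each row is the pose to reach, as a shift and turn from the pose commanded when the call began, along the tool's axes at that moment; what a row does not reach only later rows make up. A row lasts 1/10 s, in which the tool goes at most 50 mm and 8.59 degrees, less where a joint would pass 70% of its speed; a pose out of reach is approached as far as the arm can. A call with a gripper value outside its range is refused whole. The fingers move at their own pace and stop on an object; FORCE is the grip in N (left out, the last holds). Time passes only in rows, so rows that repeat a pose let the fingers close. It gives the time, the measured TCP pose, the force and the opening at its end, in the units of the state.
- sensors.observe(): the state, without advancing time (a new reading comes with each control period).
- cams.get_image(name): name is "scene" or "top" or "wrist"; returns (picture, depth): 384x512x3 uint8, blue, green, red; 384x512 float32, m along the optical axis (not along the pixel's ray), 0 where there is no reading.
- cams.calibration(name): a dict with "vertical_fov" (degrees; the focal length in pixels is half the picture's height over the tangent of half this angle, whatever the lens; pixels are square), "cx", "cy" (the principal point, pixels), "distortion" ([k1, k2, p1, p2, k3] as OpenCV has them; the pictures are not rectified), "extrinsics" (4x4, takes a point from camera to world coordinates). Camera axes: x right, y down, z forward; pixel columns grow to the right and rows downward; lengths in m; the calibration is good to about 2 mm. A picture is of the moment at which its call begins: read the wrist's pose just before it. calibration takes no time and is no camera call; for the wrist camera it gives the pose at the moment of the call.
- env.close_job(): hands the job in, once; it reports no verdict.
The state is a dict: "time_s": time; "q": joint angles; "qvel": joint speeds; "joint_efforts": joint torques, N m; "position": TCP position; "tool_rot": TCP orientation; "ft_force": force on the tool from outside, world axes, zero at the start; "wrist_torque": the same for the moment, N m; "grip_width": finger opening in m.
Only numpy, scipy, OpenCV 4.12 (cv2) and the standard library are available. Lean on these libraries where they do the work, as an engineer would, in place of code of your own. Each camera call takes 0.05 s, during which the arm holds its last target. There are 200 camera calls.

TASK

Build the little stack on the blue board: beside the bar already standing there, which stays put, set the bar that can go the opposite way up to it (the bar lying on its side is always to end narrow face down), parallel, ends level and pushed up snug so that the sloping flanks mate and the layer is flat. Then lay the third bar flat and square across the middle of both and let go, without disturbing the things around.

Things in the scene. Friction and masses are not known exactly. Their poses are not given: they have to be found in the camera images.
- ingot_a: Cast grey bar, 0.5 kg, 60 mm long (x, square ends), trapezoid section 30 high: wide face 46 at z=-15 mm, narrow face 30 at z=+15; flanks (+-y) lean 14.9 deg. Origin at its middle, z toward the narrow face. Starts wide face down (z up), on the blue or the grey board. Beside ingot_b it is the mate; mated bars touch with origins 38 mm apart along y, 15 mm above the board.
- ingot_b: Cast grey bar, 0.5 kg, 60 mm long (x, square ends), trapezoid section 30 high: wide face 46 at z=-15 mm, narrow face 30 at z=+15; flanks (+-y) lean 14.9 deg. Origin at its middle, z toward the narrow face. Starts narrow face down (z down), on the other board than ingot_a. If it starts on the grey board it goes across the top, origin 45 mm above the board.
- ingot_c: Cast grey bar, 0.5 kg, 60 mm long (x, square ends), trapezoid section 30 high: wide face 46 at z=-15 mm, narrow face 30 at z=+15; flanks (+-y) lean 14.9 deg. Origin at its middle, z toward the narrow face. Starts on the worktop, lying on its +y flank (origin 18.4 mm up, z 15 deg below level); a 75 deg turn about x, z swinging down, sets it narrow face down: beside ingot_a, or, if ingot_b holds the blue board, across the top.
- stack_board: Fixed blue board, 105 mm (x) by 160 mm (y), 8 mm thick, where the stack is built; origin at the centre of its underside. The bar on it stands near its centre, long axis roughly along the board's x; the mate may go on either side of it.
- supply_board: Fixed grey board, 95 by 105 mm, 8 mm thick, with one standing bar near its middle; origin at the centre of its underside.
- crucible: White crucible, 44 mm wide, 32 mm high, bystander; origin under its centre.
- check_weight: Small metal weight with a knob, 22 mm wide, 38 mm high, bystander; origin under its centre.
Not all that is in view belongs to the job. Leave any green look-alike of the ingot_b alone.

How it is judged:
By the outcome, as a careful person would: the job done as asked, in the order asked, and still so for the second after the job is handed in, with the robot touching nothing.
It also fails if it takes over 72 s, if anything falls off the work surface, if the arm or the gripper's body presses on something with over 40 N, if the wrist force passes 120 N, or if a joint passes its speed limit or range.

## Working session

There is one attempt and no reset: what is moved stays moved. The work goes in short steps, Python scripts to look and compute and a shell command to move; the robot and the scene stay as the last step left them, time stands still between calls to the robot, and variables do not carry over. Pictures are saved under pics/ and viewed, about 8 in all and at most 12, crops included, and the job is handed in when it is done.

```bash
ls; mkdir -p pics
python3 - <<'E'
from rig import sensors,cams
import cv2,numpy as np
s=sensors.observe();print(s['position'],s['tool_rot'],s['grip_width'],s['time_s'])
ims=[]
for n in ['scene','top','wrist']:
    im,d=cams.get_image(n);c=cams.calibration(n);np.savez(f'{n}0.npz',im=im,d=d,**{k:np.array(v) for k,v in c.items()})
    print(n,c['vertical_fov'],c['cx'],c['cy'],c['distortion'],np.round(c['extrinsics'],3).tolist(),(d>0).mean())
    ims.append(im)
cv2.imwrite('pics/a.png',cv2.resize(ims[1],(800,600)))
cv2.imwrite('pics/b.png',np.hstack([cv2.resize(ims[0],(400,300)),cv2.resize(ims[2],(400,300))]))
E
```

```text
pics
[0.20678679 0.5092969  0.20292321] [[-7.99196892e-04  3.76316245e-01  9.26490931e-01]
 [-1.17425347e-03  9.26490235e-01 -3.76316975e-01]
 [-9.99998991e-01 -1.38868654e-03 -2.98557461e-04]] 0.08549651578673836 0.0
scene 44.01644338637572 260.65263746183064 189.63225145257715 [-0.112105  0.        0.        0.        0.      ] [[0.699, -0.438, 0.564, -0.319], [-0.715, -0.415, 0.563, -1.049], [-0.012, -0.797, -0.604, 0.992], [0.0, 0.0, 0.0, 1.0]] 0.995880126953125
top 43.892519525389105 261.40969471161577 188.58848841042817 [-0.03733631  0.          0.          0.          0.        ] [[-0.018, -0.98, 0.199, 0.201], [-1.0, 0.018, 0.001, -0.209], [-0.004, -0.199, -0.98, 1.743], [0.0, 0.0, 0.0, 1.0]] 0.9959157307942709
wrist 60.917324510882786 254.54439240450264 192.00876571371992 [-0.07251431  0.          0.          0.          0.        ] [[0.375, 0.877, 0.3, 0.128], [0.927, -0.355, -0.122, 0.54], [-0.0, 0.324, -0.946, 0.374], [0.0, 0.0, 0.0, 1.0]] 0.9960581461588541
```

View pics/a.png

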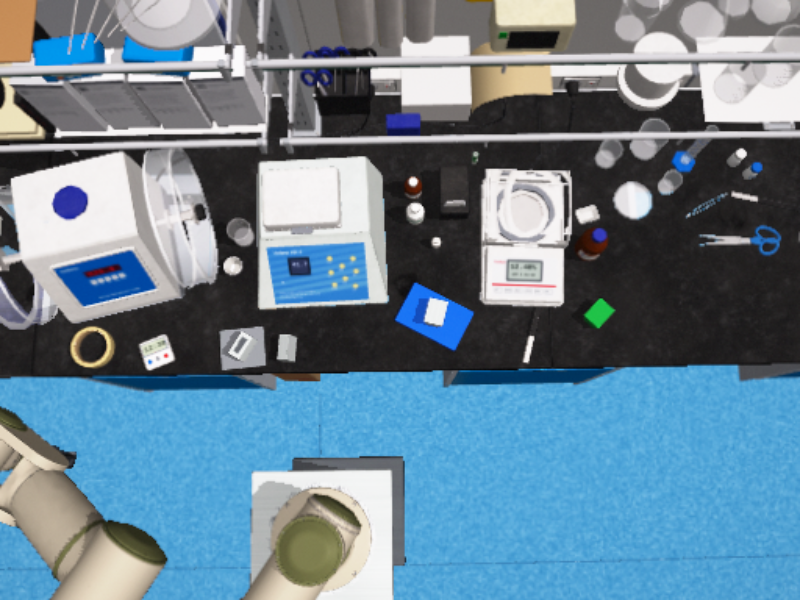

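View pics/b.png

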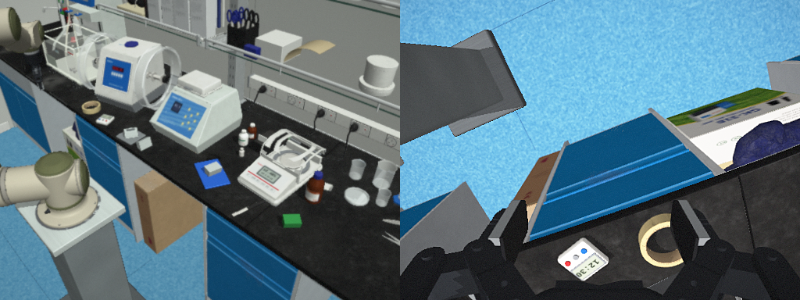

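The top view shows the blue board at about (435,315) with a bar on it, the grey board at (242,346) with a bar that looks narrow face up, and bar C lying at (287,347). The green look-alike is at (600,313). Next I'll get rough positions.

```bash
cat > h.py <<'E'
import numpy as np,cv2
from rig import sensors,cams
def snap(n):
    c=cams.calibration(n);im,d=cams.get_image(n);return im,d,c
def ld(f):
    z=np.load(f);return z['im'],z['d'],{k:z[k] for k in ('vertical_fov','cx','cy','distortion','extrinsics')}
def K(c):
    f=192/np.tan(np.radians(c['vertical_fov'])/2);return np.array([[f,0,c['cx']],[0,f,c['cy']],[0,0,1.]])
def rays(c,px):
    p=cv2.undistortPoints(np.float64(px).reshape(-1,1,2),K(c),np.float64(c['distortion'])).reshape(-1,2)
    return np.c_[p,np.ones(len(p))]
def plane(c,px,z):
    E=np.array(c['extrinsics']);r=rays(c,px)@E[:3,:3].T;o=E[:3,3];return o+r*((z-o[2])/r[:,2])[:,None]
def cloud(d,c):
    v,u=np.mgrid[0:384,0:512];r=rays(c,np.c_[u.ravel(),v.ravel()])*d.reshape(-1,1);E=np.array(c['extrinsics'])
    return (r@E[:3,:3].T+E[:3,3]).reshape(384,512,3)
def pix(c,P):
    E=np.linalg.inv(np.array(c['extrinsics']));p,_=cv2.projectPoints(np.float64(P).reshape(-1,1,3),cv2.Rodrigues(E[:3,:3])[0],E[:3,3],K(c),np.float64(c['distortion']));return p.reshape(-1,2)
E
python3 - <<'E'
from h import *
im,d,c=ld('top0.npz');P=cloud(d,c)
for n,(u,v) in dict(blue=(425,330),bar=(435,312),grey=(228,357),bara=(240,346),c=(287,347),weight=(436,242),green=(600,313),white=(415,212),stick=(530,335),timer=(157,352)).items():
    print(n,np.round(P[round(v*.64),round(u*.64)],3))
cr=im[180:250,120:340];
cv2.imwrite('pics/c.png',np.vstack([cv2.resize(im[185:245,125:325],(800,240),interpolation=2),cv2.resize(ld('scene0.npz')[0][130:310,90:440],(700,360),interpolation=2)[:, :].copy() if 0 else cv2.resize(ld('scene0.npz')[0][140:300,110:430],(800,360),interpolation=2)]))
E
```

```text
blue [ 0.467 -0.245  0.015]
bar [ 0.503 -0.267  0.042]
grey [0.414 0.218 0.01 ]
bara [0.435 0.182 0.039]
c [0.427 0.071 0.055]
weight [ 0.674 -0.275  0.036]
green [ 0.498 -0.655  0.031]
white [ 0.74  -0.228  0.062]
stick [ 0.452 -0.491  0.012]
timer [0.427 0.386 0.015]
```

View pics/c.png

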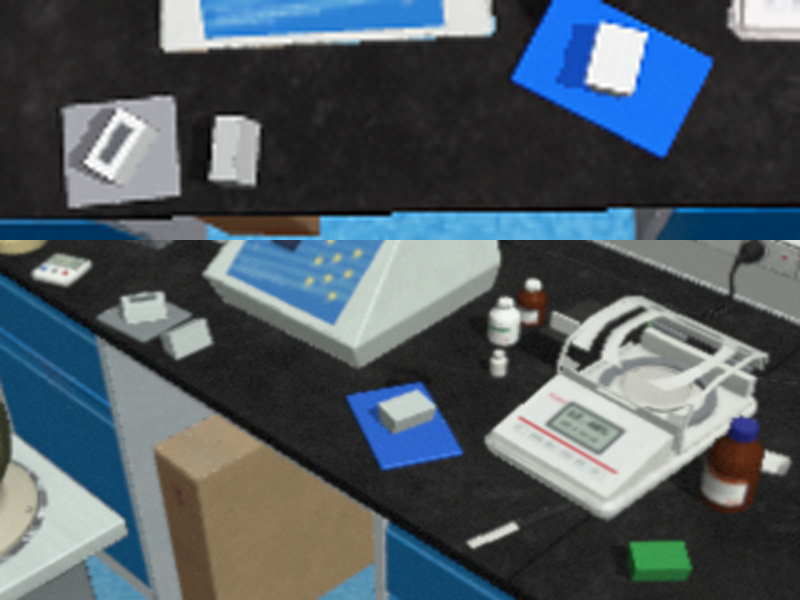

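Bar A (dark inset in its narrow top) is on the grey board, bar B is wide face up on the blue board, and bar C lies on its flank right of the grey board. So A goes beside B and C goes across the top. I'll move above A and C for a close wrist view.

```bash
T='[0,-0.138,0.176]'; python3 -m crank '{"hand":[0,0,0,0,0],"translation":[[0,-0.138,0.176],[0,-0.138,0.176],[0,-0.138,0.176],[0,-0.138,0.176],[0,-0.138,0.176]],"dr":[[0,0,0],[0,0,0],[0,0,0],[0,0,0],[0,0,0]]}' && python3 -m crank '{"hand":[0,0,0,0,0],"translation":[[0,-0.138,0.176],[0,-0.138,0.176],[0,-0.138,0.176],[0,-0.138,0.176],[0,-0.138,0.176]],"dr":[[0.68,0,0],[0.68,0,0],[0.68,0,0],[0.68,0,0],[0.68,0,0]]}' && python3 -m crank '{"hand":[0,0],"translation":[[0,0,0],[0,0,0]],"dr":[[0,0,0],[0,0,0]]}'
python3 - <<'E'
from h import *
s=sensors.observe();print(np.round(s['position'],3),np.round(s['tool_rot'],3).tolist(),s['time_s'],np.round(s['q'],1))
im,d,c=snap('wrist');np.savez('w1.npz',im=im,d=d,**{k:np.array(v) for k,v in c.items()})
cv2.imwrite('pics/d.png',cv2.resize(im,(768,576)))
E
```

```text
time_s: 0.65
position: [0.3192, 0.3128, 0.2035]
tool_rot: [[0.0, 0.378, 0.926], [-0.001, 0.926, -0.378], [-1.0, -0.001, 0.0]]
ft_force: [0.2, 0.3, 0.3]
grip_width: 0.0857
time_s: 1.15
position: [0.4306, 0.1183, 0.2034]
tool_rot: [[0.0, 0.879, 0.476], [-0.001, 0.476, -0.879], [-1.0, -0.0, 0.001]]
ft_force: [-0.6, 0.5, 0.0]
grip_width: 0.0855
time_s: 1.35
position: [0.429, 0.1214, 0.2033]
tool_rot: [[-0.001, 0.875, 0.484], [0.0, 0.484, -0.875], [-1.0, -0.001, -0.001]]
ft_force: [-0.2, -0.0, -0.8]
grip_width: 0.0852
[0.429 0.121 0.203] [[-0.001, 0.875, 0.484], [0.0, 0.484, -0.875], [-1.0, -0.001, -0.001]] 1.35 [  0.5  11.3  89.7   0.   79.  -28.4]
```

View pics/d.png

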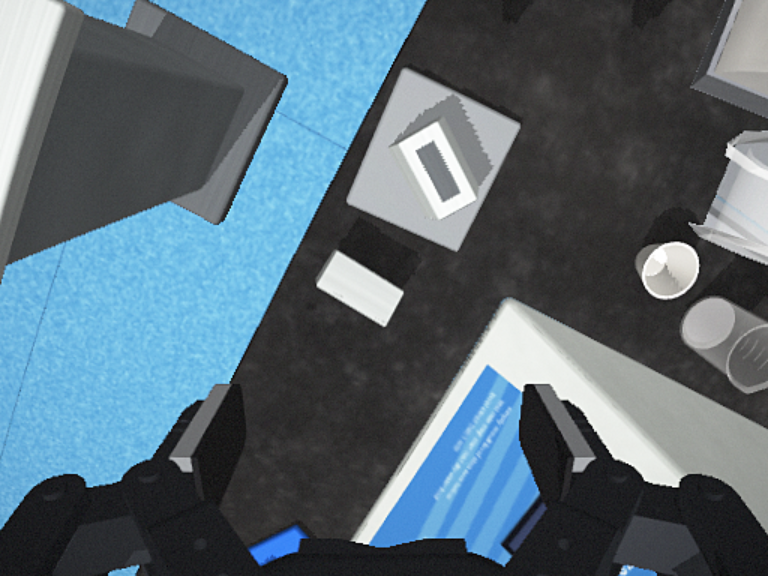

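The wrist view shows A on the grey board at (435,165), C at (360,288), and the crucible well away at (668,268). Now I'll get their poses from the depth cloud.

```bash
cat >> h.py <<'E'
def rect(P2):
    (cx,cy),(w,h),a=cv2.minAreaRect(np.float32(P2)*1000)
    if h>w: w,h,a=h,w,a+90
    a=(a+90)%180-90
    return np.round([cx,cy,w,h,a],1)
def comp(mask,uv):
    n,l,st,ce=cv2.connectedComponentsWithStats(cv2.morphologyEx(mask.astype(np.uint8),cv2.MORPH_OPEN,np.ones((3,3))))
    k=l[uv[1]-4:uv[1]+5,uv[0]-4:uv[0]+5];k=np.bincount(k[k>0]).argmax();return l==k
E
python3 - <<'E'
from h import *
im,d,c=ld('w1.npz');P=cloud(d,c);z=P[...,2]
print('table',np.median(z[200:240,160:200]),'board',np.median(z[85:110,245:255]),z[110,240])
m=comp((z>0.030)&(z<0.046)&(P[...,0]<.5),(285,120));Q=P[m];print('a top',m.sum(),np.median(Q[:,2]),rect(Q[:,:2]))
m=comp((z>0.012)&(z<0.06)&(P[...,0]<.5),(240,192));Q=P[m];print('c all',m.sum(),rect(Q[:,:2]),np.percentile(Q[:,2],[1,10,50,90,99]))
# c plane
q=Q-Q.mean(0);n=np.linalg.svd(q,full_matrices=0)[2][2];print('normal',n*np.sign(n[2]),Q.mean(0))
g=comp((z>0.004)&(z<0.014)&(im.astype(int).max(2)-im.min(2)<25)&(im.mean(2)>90),(250,130));print('grey',rect(P[g][:,:2]))
# colour-contour of bright regions cast at plane heights
gray=cv2.cvtColor(im,6)
for nm,uv,zz in (('a',(285,120),.038),('c',(240,192),.037)):
    mm=comp((gray>175),(268,100) if nm=='a' else uv);cn=max(cv2.findContours(mm.astype(np.uint8),0,1)[0],key=cv2.contourArea)[:,0]
    print(nm,len(cn),rect(plane(c,cn,zz)[:,:2]),cv2.boundingRect(cn))
E
```

```text
table -0.0007548049082537756 board 0.007702180658336472 0.006163684090969013
a top 2009 0.03793623870777307 [435.7 184.6  60.6  34.8 -31.7]
c all 1524 [429.8  83.   60.4  31.1  -3.1] [0.02139225 0.03040245 0.03669369 0.04280381 0.04448238]
normal [0.01284611 0.51519521 0.85697659] [0.4287357  0.08517328 0.03647218]
grey [433.  186.1 105.1  94.6 -85.1]
a 517 [429.3 186.6  92.7  84.2 -85.1] (233, 48, 112, 118)
c 133 [430.3  85.3  60.   30.5  -3.8] (212, 168, 56, 49)
```

```bash
python3 -m crank '{"hand":[50,50,50,50,50],"translation":[[0,0.037,-0.052],[0,0.037,-0.052],[0.05,0.037,-0.052],[0.08,0.037,-0.052],[0.08,0.037,-0.052]],"dr":[[0.53,0,0],[0.53,0,0],[0.53,0,0],[0.53,0,0],[0.53,0,0]]}' && python3 -m crank '{"hand":[50,50,50,50,50],"translation":[[0,0,0],[0,0,0],[0,0,0],[0,0,0],[0,0,0]],"dr":[[0.53,0,0],[0.53,0,0],[0.53,0,0],[0.53,0,0],[0.53,0,0]]}'|head -0
python3 - <<'E'
from h import *
def tips(P,s):
    Q=(P.reshape(-1,3)-s['position'])@np.array(s['tool_rot']);r=[]
    for sg in (1,-1):
        m=(Q[:,1]*sg>.02)&(Q[:,1]*sg<.07)&(abs(Q[:,2])<.03)&(Q[:,0]>-.06)&(Q[:,0]<.03)
        q=Q[m];r.append((m.sum(),np.round(np.percentile(q[:,0],[2,50,98,99.5,100]),4),np.round(np.percentile(q[:,1],[1,50,99]),4)))
    return r
s=sensors.observe();im,d,c=snap('wrist');print(s['time_s'],np.round(s['position'],4),np.round(s['tool_rot'],3).tolist(),s['grip_width'],np.round(s['q'],1));P=cloud(d,c)
for x in tips(P,s):print(x)
R0=np.array([[-0.001,.875,.484],[0,.484,-.875],[-1,-.001,-.001]]);im0,d0,c0=ld('w1.npz')
for x in tips(cloud(d0,c0),dict(position=np.array([.429,.1214,.2033]),tool_rot=R0)):print('open',x)
z=P[...,2];np.savez('w2.npz',im=im,d=d,**{k:np.array(v) for k,v in c.items()})
m=(z>.035)&(z<.045)&(abs(P[...,0]-.436)<.05)&(abs(P[...,1]-.185)<.05);print('a',m.sum(),rect(P[m][:,:2]),np.median(z[m]))
m=(z>.0365)&(z<.045)&(abs(P[...,0]-.436)<.05)&(abs(P[...,1]-.185)<.05);print('a',m.sum(),rect(P[m][:,:2]))
E
```

```text
time_s: 1.9
position: [0.4335, 0.1857, 0.1206]
tool_rot: [[-0.008, 1.0, -0.023], [-0.001, -0.023, -1.0], [-1.0, -0.007, 0.001]]
ft_force: [-0.7, -0.7, 1.2]
grip_width: 0.0687
2.4 [0.4368 0.1855 0.1253] [[0.003, 0.852, -0.524], [0.0, -0.524, -0.852], [-1.0, 0.002, -0.002]] 0.06870126198630747 [ 8.7 18.8 93.4  0.  67.6 40.3]
(np.int64(1306), array([-0.0597, -0.0503, -0.0366, -0.0354, -0.0342]), array([0.0333, 0.034 , 0.047 ]))
(np.int64(1316), array([-0.0596, -0.0501, -0.0367, -0.0356, -0.0351]), array([-0.0482, -0.0352, -0.0346]))
open (np.int64(1091), array([-0.0597, -0.0522, -0.042 , -0.0414, -0.0402]), array([0.0411, 0.0418, 0.0547]))
open (np.int64(1077), array([-0.0597, -0.0523, -0.042 , -0.0409, -0.0398]), array([-0.0569, -0.0441, -0.0434]))
a 2558 [435.9 184.7  60.   31.5 -31.7] 0.03809666171538634
a 2435 [435.8 184.6  59.9  30.9 -31.5]Exception ignored on flushing sys.stdout:
BrokenPipeError: [Errno 32] Broken pipe
```

Run:
```python
from h import *
im,d,c=ld('w2.npz');s=sensors.observe();R=np.array(s['tool_rot']);p=np.array(s['position'])
for x in (0,-.005,-.019,-.035):
  for zz in (-.011,.011):
    q=np.array([[x,.034,zz],[x,-.034,zz]]);print(x,zz,np.round(pix(c,p+q@R.T)).tolist())
P=cloud(d,c);Q=(P-p)@R
E=np.array(c['extrinsics']);print('cam in tool',(E[:3,3]-p)@R,'dirs',np.round(R.T@E[:3,:3],3).tolist())
m=(d>0)&(d<.2);print('near px',m.sum(),np.round(np.c_[np.where(m)[1],np.where(m)[0]].min(0)),d[m].min())
for v in range(220,330,12): print(v,[(u,np.round(Q[v,u]*1000).astype(int).tolist()) for u in (150,160,170)])
cv2.imwrite('pics/e.png',cv2.resize(im,(768,576)))
```

```text
0 -0.011 [[316.0, 214.0], [196.0, 214.0]]
0 0.011 [[313.0, 249.0], [198.0, 249.0]]
-0.005 -0.011 [[317.0, 218.0], [194.0, 218.0]]
-0.005 0.011 [[315.0, 253.0], [197.0, 253.0]]
-0.019 -0.011 [[322.0, 228.0], [190.0, 229.0]]
-0.019 0.011 [[319.0, 266.0], [192.0, 266.0]]
-0.035 -0.011 [[329.0, 243.0], [183.0, 243.0]]
-0.035 0.011 [[325.0, 283.0], [187.0, 283.0]]
cam in tool [-0.17073689 -0.00058098 -0.08267254] dirs [[0.0, -0.324, 0.946], [1.0, -0.0, -0.0], [0.0, 0.946, 0.324]]
near px 36333 [0 0] 0.07281482
220 [(150, [544, -252, 233]), (160, [570, -236, 244]), (170, [612, -223, 263])]
232 [(150, [494, -238, 240]), (160, [530, -226, 258]), (170, [569, -214, 277])]
244 [(150, [463, -230, 254]), (160, [496, -219, 272]), (170, [537, -207, 293])]
256 [(150, [434, -223, 268]), (160, [464, -211, 285]), (170, [-46, -38, -11])]
268 [(150, [-49, -46, -6]), (160, [-54, -40, -9]), (170, [-55, -35, -10])]
280 [(150, [-64, -41, -10]), (160, [-65, -37, -11]), (170, [-58, -35, -7])]
292 [(150, [-72, -39, -11]), (160, [-71, -35, -10]), (170, [-60, -35, -2])]
304 [(150, [-79, -36, -11]), (160, [-74, -35, -7]), (170, [-62, -35, 3])]
316 [(150, [-85, -35, -11]), (160, [-73, -36, 0]), (170, [-63, -35, 8])]
328 [(150, [-91, -33, -11]), (160, [-97, -28, -16]), (170, [-65, -35, 12])]
```

View pics/e.png

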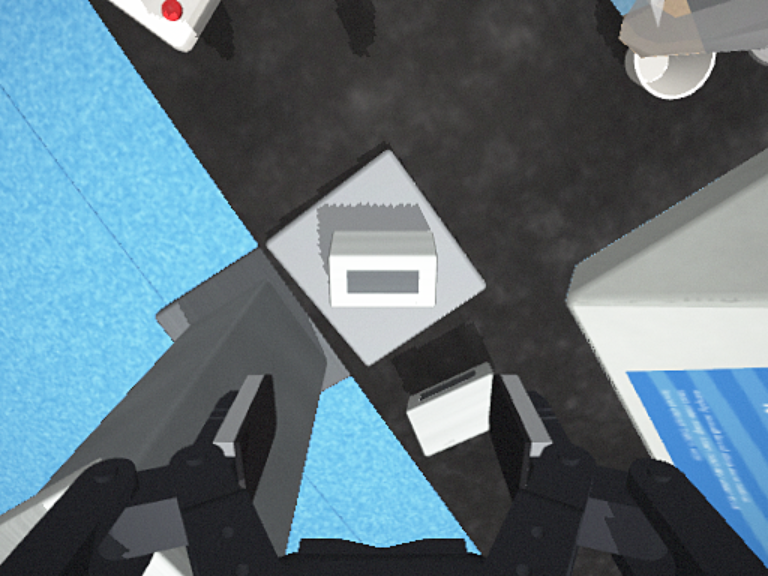

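Run:
```python
from h import *
s=sensors.observe();R=np.array(s['tool_rot']);p=np.array(s['position'])
for n in ('scene','top'):
    im,d,c=snap(n);Q=(cloud(d,c)-p)@R
    for sg in (1,-1):
        m=(abs(Q[...,2])<.03)&(Q[...,1]*sg<.06)&(Q[...,1]*sg>.02)&(Q[...,0]<.03)&(Q[...,0]>-.12)
        print(n,sg,m.sum(),np.round(np.sort(Q[m][:,0])[::-1][:6],3),np.round(np.sort(Q[m][:,0])[:3],3))
    uv=pix(c,p+np.array([[0,0,0],[-.035,.034,0]])@R.T);print(uv)
    if n=='scene':
        u,v=uv[0].astype(int);cv2.imwrite('pics/f.png',cv2.resize(im[v-60:v+40,u-60:u+60],(720,600),interpolation=cv2.INTER_CUBIC));print('crop origin',u-60,v-60)
```

```text
scene 1 117 [-0.041 -0.044 -0.044 -0.045 -0.048 -0.049] [-0.12  -0.119 -0.119]
scene -1 140 [-0.035 -0.039 -0.041 -0.042 -0.044 -0.044] [-0.12  -0.119 -0.119]
[[162.39035431 145.68629791]
 [170.88172417 135.63697646]]
crop origin 102 85
top 1 34 [-0.041 -0.048 -0.051 -0.051 -0.059 -0.068] [-0.117 -0.106 -0.106]
top -1 0 [] []
[[147.42071278 217.17599566]
 [150.43496806 207.12901133]]
```

View pics/f.png

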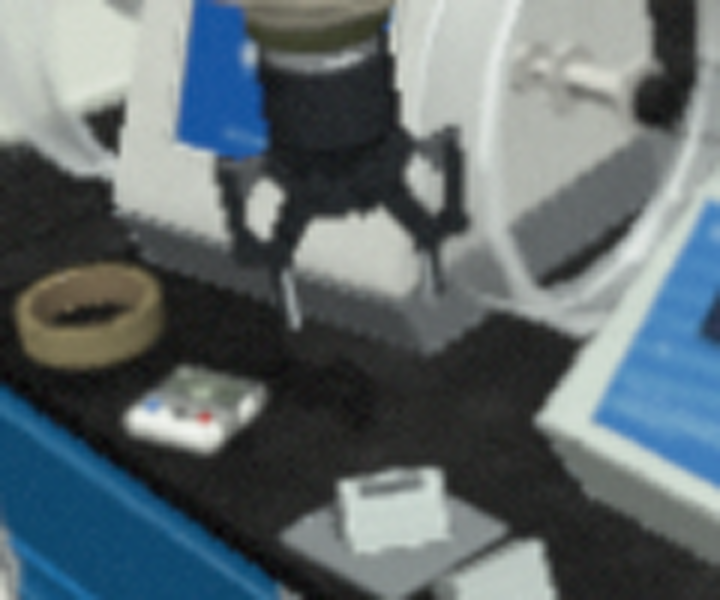

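All three cameras place the fingertips about 35 mm behind the reported TCP at this opening, not 7 mm as the description implies. I'll descend in stages and watch the force.

```bash
python3 -m crank '{"hand":[20,20,20,20],"translation":[[0.05,0.0005,0.001],[0.095,0.0005,0.001],[0.095,0.0005,0.001],[0.095,0.0005,0.001]],"dr":[[0,0,0],[0,0,0],[0,0,0],[0,0,0]]}' 40 && python3 -m crank '{"hand":[20,20,20,20],"translation":[[0.015,0,0],[0.025,0,0],[0.03,0,0],[0.03,0,0]],"dr":[[0,0,0],[0,0,0],[0,0,0],[0,0,0]]}'
python3 - <<'E'
from h import *
s=sensors.observe();R=np.array(s['tool_rot']);p=np.array(s['position']);im,d,c=snap('wrist');P=cloud(d,c);Q=(P-p)@R
for sg in (1,-1):
    m=(abs(Q[...,2])<.013)&(Q[...,1]*sg<.06)&(Q[...,1]*sg>.033)&(Q[...,0]>-.06)&(P[...,2]>.015)
    q=Q[m];print(sg,m.sum(),np.round(np.sort(q[:,0])[::-1][:8],3),np.round(np.percentile(q[:,1],[5,50]),3))
z=P[...,2];m=(z>.036)&(z<.041)&(np.hypot(P[...,0]-.436,P[...,1]-.185)<.04);print('a',rect(P[m][:,:2]),np.median(z[m]))
cv2.imwrite('pics/g.png',im)
E
```

```text
time_s: 2.95
position: [0.4368, 0.1838, 0.0295]
tool_rot: [[-0.0, 0.851, -0.526], [-0.0, -0.526, -0.851], [-1.0, -0.0, 0.0]]
ft_force: [0.3, 0.5, 0.8]
grip_width: 0.0789
time_s: 3.35
position: [0.4366, 0.1838, -0.001]
tool_rot: [[0.001, 0.85, -0.527], [0.0, -0.527, -0.85], [-1.0, 0.0, -0.0]]
ft_force: [-0.2, -0.3, 0.4]
grip_width: 0.0788
1 1216 [-0.038 -0.038 -0.038 -0.038 -0.038 -0.038 -0.038 -0.039] [0.038 0.039]
-1 1197 [-0.038 -0.038 -0.038 -0.038 -0.038 -0.038 -0.039 -0.039] [-0.052 -0.04 ]
a [436.3 184.7  79.1  32.6 -31.9] 0.0380137706899881
```

View pics/g.png

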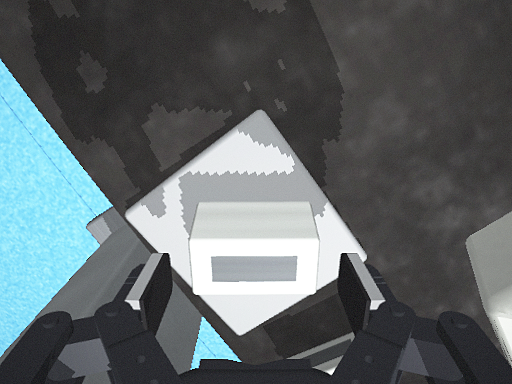

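TCP is below the board top with no contact, so the fingertip offset is confirmed. The picture shows bar A centred between the pads (u 190–317 within 168–340). I'll go down the remaining 21 mm and grip.

```bash
python3 -m crank '{"hand":[20,20,20],"translation":[[0.012,0,0],[0.021,0,0],[0.021,0,0]],"dr":[[0,0,0],[0,0,0],[0,0,0]]}' 40 && python3 -m crank '{"hand":[120,120,120,120,120],"translation":[[0,0,0],[0,0,0],[0,0,0],[0,0,0],[0,0,0]],"dr":[[0,0,0],[0,0,0],[0,0,0],[0,0,0],[0,0,0]]}' 40 && python3 -m crank '{"hand":[120,120,120,120,120],"translation":[[-0.01,0,0],[-0.05,0,0],[-0.1,0,0],[-0.15,0,0],[-0.16,0,0]],"dr":[[0,0,0],[0,0,0],[0,0,0],[0,0,0],[0,0,0]]}' 40
```

```text
time_s: 3.7
position: [0.4359, 0.1836, -0.023]
tool_rot: [[-0.001, 0.85, -0.527], [-0.0, -0.527, -0.85], [-1.0, -0.001, 0.001]]
ft_force: [0.6, 0.8, 1.2]
grip_width: 0.0783
time_s: 4.2
position: [0.4365, 0.1838, -0.022]
tool_rot: [[0.001, 0.85, -0.527], [0.0, -0.527, -0.85], [-1.0, 0.0, -0.001]]
ft_force: [-0.9, 0.9, 6.0]
grip_width: 0.0595
time_s: 4.7
position: [0.4381, 0.1841, 0.1427]
tool_rot: [[0.009, 0.85, -0.527], [0.001, -0.527, -0.85], [-1.0, 0.007, -0.006]]
ft_force: [0.4, 0.2, -6.8]
grip_width: 0.0592
```

```bash
python3 -m crank '{"hand":[120,120,120,120,120],"translation":[[-0.006,0.03,0.04],[-0.012,0.055,0.075],[-0.019,0.08,0.11],[-0.019,0.105,0.1425],[-0.019,0.105,0.1425]],"dr":[[0,0,0],[0,0,0],[0,0,0],[0,0,0],[0,0,0]]}' 40 && python3 -m crank '{"hand":[120,120,120,120,120],"translation":[[-0.006,0.03,0.04],[-0.012,0.055,0.075],[-0.019,0.08,0.11],[-0.019,0.105,0.1425],[-0.019,0.105,0.1425]],"dr":[[0,0,0],[0,0,0],[0,0,0],[0,0,0],[0,0,0]]}' && python3 -m crank '{"hand":[120,120,120,120,120],"translation":[[-0.006,0.03,0.04],[-0.012,0.055,0.075],[-0.019,0.08,0.11],[-0.019,0.105,0.1425],[-0.019,0.105,0.1425]],"dr":[[-0.1,0,0],[-0.2,0,0],[-0.29,0,0],[-0.29,0,0],[-0.29,0,0]]}' && python3 -m crank '{"hand":[120,120],"translation":[[0,0,0],[0,0,0]],"dr":[[0,0,0],[0,0,0]]}'
python3 - <<'E'
from h import *
s=sensors.observe();print(np.round(s['q'],1))
im,d,c=snap('wrist');np.savez('w3.npz',im=im,d=d,**{k:np.array(v) for k,v in c.items()})
cv2.imwrite('pics/i.png',im)
P=cloud(d,c);z=P[...,2];bl=(im[...,0].astype(int)-im[...,2]>80)&(z>.002)&(z<.014)&(P[...,0]>.3)
print('blue',bl.sum(),rect(P[bl][:,:2]))
m=(z>.036)&(z<.041)&(np.hypot(P[...,0]-.5,P[...,1]+.267)<.06);print('b',m.sum(),rect(P[m][:,:2]),np.median(z[m]))
E
```

```text
time_s: 5.2
position: [0.4504, 0.0033, 0.1556]
tool_rot: [[-0.002, 0.847, -0.531], [-0.001, -0.531, -0.847], [-1.0, -0.001, 0.002]]
ft_force: [-1.2, 0.8, -5.4]
grip_width: 0.0591
time_s: 5.7
position: [0.4646, -0.1731, 0.1743]
tool_rot: [[-0.001, 0.848, -0.531], [-0.0, -0.531, -0.848], [-1.0, -0.001, 0.001]]
ft_force: [-1.0, 1.4, -5.9]
grip_width: 0.059
time_s: 6.2
position: [0.4783, -0.3492, 0.1923]
tool_rot: [[-0.002, 0.964, -0.265], [0.001, -0.265, -0.964], [-1.0, -0.002, -0.0]]
ft_force: [0.3, 1.6, -5.8]
grip_width: 0.0594
time_s: 6.4
position: [0.4787, -0.3441, 0.1937]
tool_rot: [[-0.001, 0.965, -0.261], [0.002, -0.261, -0.965], [-1.0, -0.002, -0.002]]
ft_force: [-0.1, 0.1, -5.5]
grip_width: 0.0591
[-47.2  26.3  68.7   0.   85.2 -32.1]
blue 12363 [ 501.  -267.1  160.2  104.9   61.5]
b 3012 [ 506.2 -269.4   60.5   44.6  -14.9] 0.03801701580846989
```

View pics/i.png

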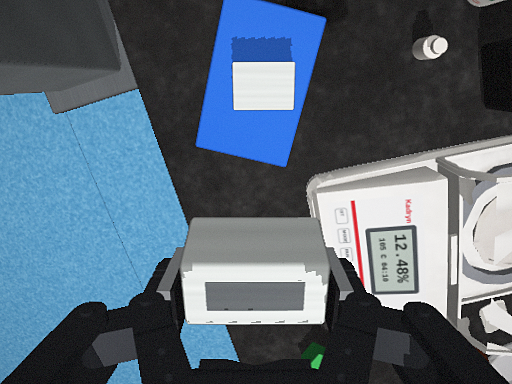

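The picture shows the blue board at about (262,80) with B at (263,86), and A held level at (257,270). The balance edge starts at (310,180). Next: refine B, A in the hand, and the obstacle clearances.

Run:
```python
from h import *
im,d,c=ld('w3.npz');P=cloud(d,c);z=P[...,2];s=sensors.observe();R=np.array(s['tool_rot']);p=np.array(s['position']);Q=(P-p)@R
g=im.astype(int);mm=comp((g.min(2)>150),(263,86));cn=max(cv2.findContours(mm.astype(np.uint8),0,1)[0],key=cv2.contourArea)[:,0]
print('b px',cv2.boundingRect(cn),rect(plane(c,cn,.038)[:,:2]))
m=mm&(abs(z-.038)<.003);print('b cloud',rect(P[m][:,:2]),P[m].mean(0))
m=(abs(Q[...,2])<.03)&(abs(Q[...,1])<.0285)&(abs(Q[...,0]+.04)<.05);h=np.round(Q[m][:,0],3);v,n=np.unique(h,return_counts=True);print(list(zip(v,n))[:8])
x0=v[n.argmax()];m&=abs(Q[...,0]-x0)<.0015;q=Q[m];print('a top in tool',x0,rect(q[:,[1,2]]),q.mean(0));A=np.c_[q[:,1:],np.ones(len(q))];print('tilt',np.linalg.lstsq(A,q[:,0],rcond=None)[0])
for t,lo,hi in (('bal z>.03',.03,.3),):
    m=(z>lo)&(z<.12)&(P[...,1]<-.3)&(Q[...,0]>.03);q=P[m];i=q[:,1].argmax();print('balance',q[i],q[q[:,0].argmin()],'ymax x<.58',q[q[:,0]<.58][:,1].max(), 'z',np.percentile(q[:,2],[50,99]))
im,d,c=ld('top0.npz');P=cloud(d,c);m=(P[...,2]>.03)&(P[...,1]>-.24)&(P[...,1]<.05)&(P[...,0]<.62)&(P[...,0]>.45);print('bigbal ymin,xmin',P[m][:,1].min(),P[m][:,0].min(),P[m][:,2].max())
```

```text
b px (233, 62, 62, 48) [ 506.  -269.8   58.7   43.5  -15. ]
b cloud [ 506.  -269.8   58.8   43.7  -15. ] [ 0.50611563 -0.26944189  0.03803207]
[(np.float64(-0.089), np.int64(15)), (np.float64(-0.088), np.int64(30)), (np.float64(-0.087), np.int64(26)), (np.float64(-0.086), np.int64(26)), (np.float64(-0.085), np.int64(13)), (np.float64(-0.084), np.int64(12)), (np.float64(-0.083), np.int64(8)), (np.float64(-0.082), np.int64(2))]
a top in tool -0.06 [-0.  -1.  57.1 31.6 -0.3] [-0.05961332 -0.00022141 -0.00168829]
tilt [ 0.00105383 -0.00196808 -0.05961641]
balance [ 0.7393887  -0.30006748  0.03381347] [ 0.47992591 -0.63520103  0.03030452] ymax x<.58 -0.3751086379608177 z [0.05956888 0.11913716]
bigbal ymin,xmin -0.15978592066012637 0.5168673362472702 0.18693664853070913
```

```bash
python3 -m crank '{"hand":[120,120,120,120,120],"translation":[[0,0.002,-0.04],[0,0.004,-0.08],[0,0.007,-0.12],[0,0.007,-0.1297],[0,0.007,-0.1297]],"dr":[[-0.004,0,0],[-0.004,0,0],[-0.004,0,0],[-0.004,0,0],[-0.004,0,0]]}' 40 && python3 -m crank '{"hand":[120,120,120,120,120],"translation":[[0.045,0,0],[0.09,0,0],[0.135,0,0],[0.18,0,0],[0.18,0,0]],"dr":[[0,0,0],[0,0,0],[0,0,0],[0,0,0],[0,0,0]]}'  && python3 -m crank '{"hand":[120,120,120,120,120],"translation":[[0.015,0,0],[0.022,0,0],[0.022,0,0],[0.022,0,0],[0.022,0,0]],"dr":[[0,0,0],[0,0,0],[0,0,0],[0,0,0],[0,0,0]]}'
python3 - <<'E'
from h import *
s=sensors.observe();p=np.array(s['position']);R=np.array(s['tool_rot']);print(s['position'],s['ft_force'])
a=p+R@[-.0446,0,-.0013];b=np.array([.5061,-.2696]);th=np.radians(-15);u=np.array([np.cos(th),np.sin(th)]);v=np.array([-u[1],u[0]])
print('a rel b along,across',(a[:2]-b)@u,(a[:2]-b)@v,'yaw',np.degrees(np.arctan2(R[1,1],R[0,1])),'bottom z',p[2]+.0296)
im,d,c=snap('scene');u0,v0=pix(c,[.51,-.25,.03])[0].astype(int)
cv2.imwrite('pics/j.png',cv2.resize(im[v0-40:v0+40,u0-50:u0+50],(750,600),interpolation=cv2.INTER_CUBIC))
E
```

```text
time_s: 6.95
position: [0.5198, -0.22, 0.1948]
tool_rot: [[0.0, 0.967, -0.254], [0.0, -0.254, -0.967], [-1.0, 0.0, -0.0]]
ft_force: [-1.2, -0.6, -6.1]
grip_width: 0.0591
time_s: 7.45
position: [0.5162, -0.2213, 0.0096]
tool_rot: [[-0.009, 0.966, -0.259], [0.006, -0.259, -0.966], [-1.0, -0.011, -0.004]]
ft_force: [-0.6, 0.5, -6.1]
grip_width: 0.0593
time_s: 7.95
position: [0.52, -0.2227, -0.0062]
tool_rot: [[0.002, 0.966, -0.258], [-0.001, -0.258, -0.966], [-1.0, 0.002, 0.001]]
ft_force: [-0.3, 0.0, -6.2]
grip_width: 0.0595
[ 0.52002401 -0.22274666 -0.00622491] [-0.29232632  0.02318663 -6.15648468]
a rel b along,across 0.001238774021588583 0.05019290844047222 yaw -14.957641994276509 bottom z 0.02337508574269212
```

View pics/j.png

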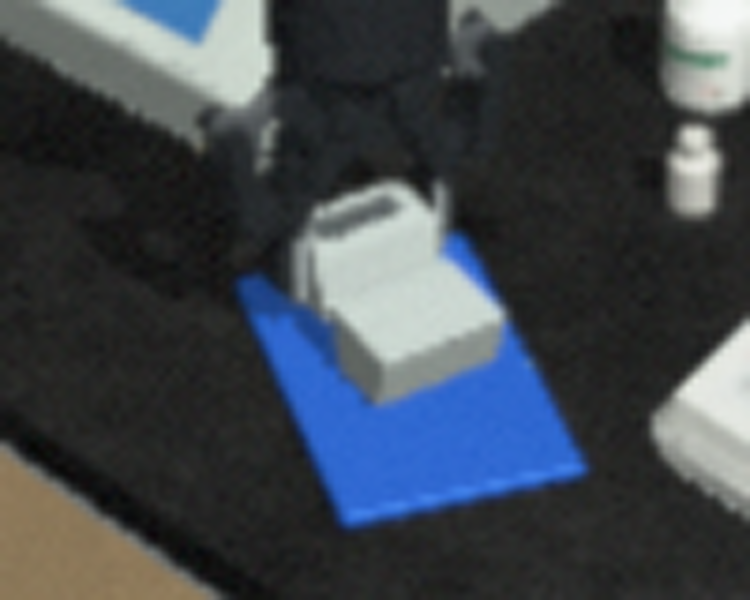

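A hangs just beside B, over the board and parallel to it. I'll lower it, correct the end alignment, then slide it in.

```bash
cat > st.py <<'E'
from h import *
s=sensors.observe();p=np.array(s['position']);R=np.array(s['tool_rot'])
a=p+R@[-.0446,0,-.0013];b=np.array([.5061,-.2696]);th=np.radians(-15);u=np.array([np.cos(th),np.sin(th)]);v=np.array([-u[1],u[0]])
f=np.array(s['ft_force']);print('t',s['time_s'],'along,across mm',np.round([(a[:2]-b)@u*1e3,(a[:2]-b)@v*1e3],2),'yaw %.2f bottom %.2f'%(np.degrees(np.arctan2(R[1,1],R[0,1])),p[2]*1e3+29.6),'F u,v,z',np.round([f[:2]@u,f[:2]@v,f[2]],1))
E
python3 -m crank '{"hand":[120,120,120,120],"translation":[[0.006,-0.0012,0],[0.011,-0.0012,0],[0.0142,-0.0012,0],[0.0142,-0.0012,0]],"dr":[[0,0,0],[0,0,0],[0,0,0],[0,0,0]]}' >/dev/null; python3 st.py
python3 -m crank '{"hand":[120,120,120,120,120],"translation":[[0,0,0.003],[0,0,0.006],[0,0,0.009],[0,0,0.0105],[0,0,0.0105]],"dr":[[0,0,0],[0,0,0],[0,0,0],[0,0,0],[0,0,0]]}' >/dev/null; python3 st.py
python3 -m crank '{"hand":[120,120],"translation":[[0,0,0],[0,0,0]],"dr":[[0,0,0],[0,0,0]]}' >/dev/null; python3 st.py
```

```text
t 8.4 along,across mm [-0.56 50.52] yaw -14.95 bottom 7.76 F u,v,z [-1.  -0.6 -6.3]
t 8.9 along,across mm [-0.46 39.62] yaw -14.98 bottom 7.87 F u,v,z [-0.   0.7 -6. ]
t 9.1 along,across mm [-0.51 40.06] yaw -14.95 bottom 7.91 F u,v,z [ 0.1  0.9 -5.8]
```

```bash
python3 -m crank '{"hand":[120,120,120],"translation":[[0.0006,0.0003,0],[0.0006,0.0003,0],[0.0006,0.0003,0]],"dr":[[0,0,0],[0,0,0],[0,0,0]]}' >/dev/null; python3 st.py
python3 -m crank '{"hand":[120,120,120],"translation":[[0.0006,0,0],[0.0006,0,0],[0.0006,0,0]],"dr":[[0,0,0],[0,0,0],[0,0,0]]}' >/dev/null; python3 st.py
python3 -m crank '{"hand":[120,120,120],"translation":[[0,0,0.0008],[0,0,0.0008],[0,0,0.0008]],"dr":[[0,0,0],[0,0,0],[0,0,0]]}' >/dev/null; python3 st.py
python3 -m crank '{"hand":[120,120,120],"translation":[[0,0,0.0006],[0,0,0.0006],[0,0,0.0006]],"dr":[[0,0,0],[0,0,0],[0,0,0]]}' >/dev/null; python3 st.py
```

```text
t 9.4 along,across mm [-0.3  40.06] yaw -14.94 bottom 7.67 F u,v,z [-2.7 -0.1  3.2]
t 9.7 along,across mm [-0.31 40.05] yaw -14.94 bottom 7.64 F u,v,z [-5.4  1.1  8.6]
t 10.0 along,across mm [-0.19 39.83] yaw -14.95 bottom 7.67 F u,v,z [-4.5  4.1  8.4]
t 10.3 along,across mm [2.000e-02 3.932e+01] yaw -14.95 bottom 7.69 F u,v,z [-3.8  5.7  8.2]
```

```bash
python3 -m crank '{"hand":[120,120,120],"translation":[[-0.0009,0,0],[-0.0009,0,0],[-0.0009,0,0]],"dr":[[0,0,0],[0,0,0],[0,0,0]]}' >/dev/null; python3 st.py
python3 -m crank '{"hand":[120,120,120],"translation":[[0,0,0.0005],[0,0,0.0005],[0,0,0.0005]],"dr":[[0,0,0],[0,0,0],[0,0,0]]}' >/dev/null; python3 st.py
python3 -m crank '{"hand":[120,120,120],"translation":[[0,0,0.0005],[0,0,0.0005],[0,0,0.0005]],"dr":[[0,0,0],[0,0,0],[0,0,0]]}' >/dev/null; python3 st.py
python3 -m crank '{"hand":[120,120,120],"translation":[[0,0,0.0005],[0,0,0.0005],[0,0,0.0005]],"dr":[[0,0,0],[0,0,0],[0,0,0]]}' >/dev/null; python3 st.py
```

```text
t 10.6 along,across mm [ 0.07 38.63] yaw -14.96 bottom 7.68 F u,v,z [-0.7  2.4  0.3]
t 10.9 along,across mm [ 0.05 38.48] yaw -14.96 bottom 7.69 F u,v,z [ 0.9  5.5 -0.5]
t 11.2 along,across mm [2.000e-02 3.808e+01] yaw -14.95 bottom 7.71 F u,v,z [1.1 5.6 0.4]
t 11.5 along,across mm [-3.00e-02  3.76e+01] yaw -14.96 bottom 7.70 F u,v,z [0.6 5.9 1.2]
```

Force plateaued at about 5.5 N from an offset of 38.5 mm, matching B's flank in contact. I'll release, lift straight up and look.

```bash
python3 -m crank '{"hand":[30,30,30,30,30],"translation":[[0,0,0],[0,0,0],[0,0,0],[0,0,0],[0,0,0]],"dr":[[0,0,0],[0,0,0],[0,0,0],[0,0,0],[0,0,0]]}' && python3 -m crank '{"hand":[0,0,0,0,0],"translation":[[-0.02,0,0],[-0.06,0,0],[-0.11,0,0],[-0.16,0,0],[-0.16,0,0]],"dr":[[0,0,0],[0,0,0],[0,0,0],[0,0,0],[0,0,0]]}' && python3 -m crank '{"hand":[0,0,0],"translation":[[0,0,0.03],[0,0,0.03],[0,0,0.03]],"dr":[[0,0,0],[0,0,0],[0,0,0]]}'
python3 - <<'E'
from h import *
im,d,c=snap('wrist');np.savez('w4.npz',im=im,d=d,**{k:np.array(v) for k,v in c.items()})
P=cloud(d,c);z=P[...,2]
m=(abs(z-.038)<.0025)&(np.hypot(P[...,0]-.511,P[...,1]+.25)<.09)&(im.min(2)>60);Q=P[m][:,:2]
th=np.radians(-15);u=np.array([np.cos(th),np.sin(th)]);v=np.array([-u[1],u[0]]);b=np.array([.5061,-.2696])
U=(Q-b)@u*1e3;V=(Q-b)@v*1e3
print('V',np.percentile(V,[.5,99.5]),'U',np.percentile(U,[.5,99.5]))
for lo,hi in((-25,20),(26,55)):
    k=(V>lo)&(V<hi);print(lo,k.sum(),rect(Q[k]),np.percentile(U[k],[.5,99.5]),np.percentile(V[k],[.5,99.5]))
hist,_=np.histogram(V,np.arange(-30,62,2));print(hist)
uv=pix(c,[.511,-.25,.038])[0].astype(int);print(uv);x,y=uv;y0=max(y-75,0);x0=x-100
cv2.imwrite('pics/k.png',cv2.resize(im[y0:y0+150,x0:x0+200],(800,600),interpolation=cv2.INTER_CUBIC))
E
```

```text
time_s: 12.0
position: [0.5152, -0.2352, -0.0219]
tool_rot: [[0.0, 0.966, -0.258], [-0.0, -0.258, -0.966], [-1.0, 0.0, 0.0]]
ft_force: [-0.2, -0.4, -1.4]
grip_width: 0.0755
time_s: 12.5
position: [0.5177, -0.2367, 0.1448]
tool_rot: [[0.01, 0.966, -0.258], [-0.008, -0.258, -0.966], [-1.0, 0.012, 0.005]]
ft_force: [1.2, 0.1, -0.3]
grip_width: 0.0855
time_s: 12.8
position: [0.5071, -0.2641, 0.1375]
tool_rot: [[-0.001, 0.966, -0.259], [0.001, -0.259, -0.966], [-1.0, -0.001, -0.001]]
ft_force: [0.1, 1.2, 1.0]
grip_width: 0.0852
V [-23.43807719  52.24422126] U [-30.14048629  29.1570183 ]
-25 3204 [ 505.5 -271.8   59.9   44.5  -14.8] [-29.49706155  29.46481356] [-23.97904023  19.73426796]
26 2246 [ 515.3 -231.    59.9   27.2  -15.1] [-30.60655458  28.49132257] [26.35332133 52.31864615]
[  0   0  16  74 136 134 142 144 146 144 141 141 141 153 162 146 147 146
 159 160 150 142 166 163 151 154 154 166 148 166 178 149 179 169 146 194
 156 191 169 162 199  40   0   0   0]
[255 165]
```

View pics/k.png

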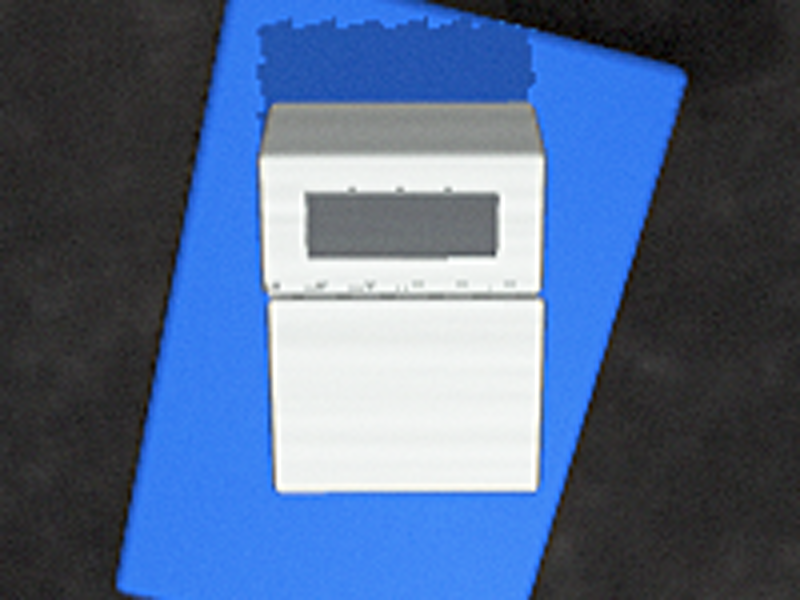

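The wrist picture shows A (centre (402,220)) seated snug against B (402,395), with ends level within about 1 mm and a flat joint line at v≈295. Now for C: retreat towards the robot, travel left, tilt 50° and measure again.

```bash
python3 -m crank '{"hand":[0,0,0,0],"translation":[[-0.03,-0.04,0.01],[-0.04,-0.0745,0.02],[-0.04,-0.095,-0.03],[-0.04,-0.11,-0.07]],"dr":[[0,0,0],[0,0,0],[0,0,0],[0,0,0]]}' && python3 -m crank '{"hand":[0,0,0,0,0],"translation":[[0,-0.01,-0.04],[0,-0.02,-0.08],[0,-0.03,-0.12],[0,-0.04,-0.16],[0,-0.04,-0.195]],"dr":[[0,0,0],[0,0,0],[-0.1,0,0],[-0.2025,0,0],[-0.2025,0,0]]}' && python3 -m crank '{"hand":[0,0,0,0,0],"translation":[[0,0,0],[0,0,0],[0,0,0],[0,0,0],[0,0,0]],"dr":[[0,0.15,0],[0,0.3,0],[0,0.44,0],[0,0.44,0],[0,0.44,0]]}' && python3 -m crank '{"hand":[0,0,0,0,0],"translation":[[0,0,0],[0,0,0],[0,0,0],[0,0,0],[0,0,0]],"dr":[[0,0.15,0],[0,0.3,0],[0,0.433,0],[0,0.433,0],[0,0.433,0]]}'
cat > c.py <<'E'
from h import *
s=sensors.observe();p=np.array(s['position']);R=np.array(s['tool_rot']);print('q',np.round(s['q'],1))
im,d,c=snap('wrist');P=cloud(d,c);z=P[...,2]
m=(z>.012)&(z<.06)&(abs(P[...,0]-.43)<.06)&(P[...,1]>.04)&(P[...,1]<.125)&(im.min(2)>110);Q=P[m]
m2=(Q[:,2]>.028);print('c',m.sum(),rect(Q[:,:2]),np.percentile(Q[:,2],[1,99]))
# grasp target
O=np.array([.4297,.0801,.0184]);th=np.radians(-3.4);ex=np.array([np.cos(th),np.sin(th),0]);w=np.array([-ex[1],ex[0],0]);f=np.radians(50)
a=w*np.sin(f)-np.array([0,0,np.cos(f)]);G=O-.0086*w+[0,0,.0064];Rt=np.c_[a,ex,np.cross(a,ex)]
T=G+.050*a;print('T',T,'pre err tool mm',np.round((T-p)@R*1e3,1),'rot err',np.round(cv2.Rodrigues(R.T@Rt)[0].ravel(),4))
E
python3 c.py
```

```text
time_s: 13.25
position: [0.4181, -0.167, 0.178]
tool_rot: [[0.0, 0.965, -0.261], [0.0, -0.261, -0.965], [-1.0, 0.0, -0.0]]
ft_force: [1.1, 0.3, -0.2]
grip_width: 0.0852
time_s: 13.75
position: [0.4298, 0.0334, 0.178]
tool_rot: [[-0.001, 0.999, -0.054], [0.0, -0.054, -0.999], [-1.0, -0.001, -0.0]]
ft_force: [1.1, -0.3, -0.1]
grip_width: 0.0856
time_s: 14.25
position: [0.4307, 0.0307, 0.1777]
tool_rot: [[0.024, 0.998, -0.054], [0.424, -0.059, -0.904], [-0.905, -0.001, -0.424]]
ft_force: [0.4, 0.5, 0.3]
grip_width: 0.0857
time_s: 14.75
position: [0.4308, 0.0313, 0.1778]
tool_rot: [[0.043, 0.998, -0.038], [0.763, -0.057, -0.644], [-0.645, -0.001, -0.764]]
ft_force: [0.1, 0.7, 0.9]
grip_width: 0.0852
q [-38.9  21.3  99.7  38.4  92.9 -45.6]
c 2066 [429.1  80.4  59.5  34.6  -3.6] [0.01274297 0.0444845 ]
T [ 0.43146153  0.10974994 -0.00733938] pre err tool mm [179.4  -3.5  90.9] rot err [0.0003 0.0035 0.0024]
```

```bash
python3 -m crank '{"hand":[0,0,0,0,0],"translation":[[0.02,-0.0035,0.04],[0.06,-0.0035,0.08],[0.1,-0.0035,0.091],[0.13,-0.0035,0.091],[0.13,-0.0035,0.091]],"dr":[[0,0,0],[0,0.0035,0],[0,0.0035,0],[0,0.0035,0],[0,0.0035,0]]}' && python3 c.py && python3 -m crank '{"hand":[0,0,0,0,0],"translation":[[0.02,0,0],[0.035,0,0],[0.035,0,0],[0.035,0,0],[0.035,0,0]],"dr":[[0,0,0],[0,0,0],[0,0,0],[0,0,0],[0,0,0]]}' && python3 c.py
python3 - <<'E'
from h import *
im,d,c=snap('wrist');cv2.imwrite('pics/l.png',im)
E
```

```text
time_s: 15.3
position: [0.4283, 0.0752, 0.0239]
tool_rot: [[0.039, 0.999, -0.037], [0.767, -0.053, -0.639], [-0.64, -0.004, -0.768]]
ft_force: [0.0, 0.3, -0.1]
grip_width: 0.0855
q [-34.4  37.2 110.4  43.8  71.  -60.9]
c 6789 [427.5  73.1  94.7  50.9  -3.1] [0.01258921 0.04430859]
T [ 0.43146153  0.10974994 -0.00733938] pre err tool mm [46.6  1.4  1.8] rot err [ 0.0012 -0.0034  0.0069]
time_s: 15.85
position: [0.4321, 0.098, 0.0031]
tool_rot: [[0.046, 0.998, -0.036], [0.766, -0.059, -0.64], [-0.641, 0.002, -0.767]]
ft_force: [0.6, -0.8, -0.5]
grip_width: 0.0856
q [-31.7  39.7 111.8  47.3  67.  -63. ]
c 10710 [429.   70.1 104.4  55.9  -2.7] [0.01294946 0.05899665]
T [ 0.43146153  0.10974994 -0.00733938] pre err tool mm [15.6 -1.3  0.5] rot err [ 0.0022 -0.0023 -0.0009]
```

View pics/l.png

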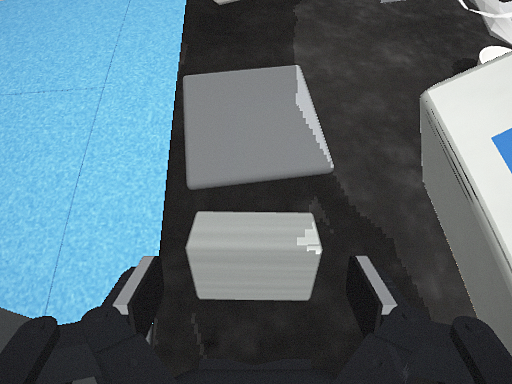

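The picture shows C (u 187–322) centred between the open pads (160–352), with the grey board clear behind. I'll advance the last 15 mm and grip.

```bash
python3 -m crank '{"hand":[0,0,0,0],"translation":[[0.01,-0.0008,0.0005],[0.0156,-0.0008,0.0005],[0.0156,-0.0008,0.0005],[0.0156,-0.0008,0.0005]],"dr":[[0,0,0],[0,0,0],[0,0,0],[0,0,0]]}' 60 && python3 -m crank '{"hand":[120,120,120,120,120],"translation":[[0,0,0],[0,0,0],[0,0,0],[0,0,0],[0,0,0]],"dr":[[0,0,0],[0,0,0],[0,0,0],[0,0,0],[0,0,0]]}' 60 && python3 c.py
```

```text
time_s: 16.35
position: [0.4312, 0.1108, -0.0081]
tool_rot: [[0.044, 0.998, -0.038], [0.767, -0.058, -0.639], [-0.64, -0.001, -0.769]]
ft_force: [0.6, -0.1, -0.0]
grip_width: 0.0854
time_s: 16.85
position: [0.4315, 0.1104, -0.0077]
tool_rot: [[0.046, 0.998, -0.037], [0.767, -0.059, -0.639], [-0.64, 0.001, -0.769]]
ft_force: [0.4, -1.7, 6.2]
grip_width: 0.0589
q [-30.3  41.1 112.6  49.   65.2 -64.2]
c 12911 [425.6  79.4  82.6  39.4  -1.7] [0.01293716 0.04489113]
T [ 0.43146153  0.10974994 -0.00733938] pre err tool mm [-0.7 -0.   0.2] rot err [ 0.0006 -0.0041 -0.0001]
```

```bash
python3 -m crank '{"hand":[120,120,120,120,120],"translation":[[-0.01,0,-0.012],[-0.035,0,-0.042],[-0.065,0,-0.077],[-0.095,0,-0.114],[-0.105,0,-0.126]],"dr":[[0,0,0],[0,0,0],[0,0,0],[0,0,0],[0,0,0]]}' 60 && python3 -m crank '{"hand":[120,120,120,120,120],"translation":[[0,0,0],[0,0,0],[0,0,0],[0,0,0],[0,0,0]],"dr":[[0,-0.13,0],[0,-0.26,0],[0,-0.39,0],[0,-0.52,0],[0,-0.655,0]]}' && python3 -m crank '{"hand":[120,120,120,120,120],"translation":[[0,0,0],[0,0,0],[0,0,0],[0,0,0],[0,0,0]],"dr":[[0,-0.13,0],[0,-0.26,0],[0,-0.39,0],[0,-0.52,0],[0,-0.655,0]]}' && python3 -m crank '{"hand":[120,120],"translation":[[0,0,0],[0,0,0]],"dr":[[0,0,0],[0,0,0]]}'
cat > d.py <<'E'
from h import *
import sys
H=float(sys.argv[1]) # height mm of c above final
s=sensors.observe();p=np.array(s['position']);R=np.array(s['tool_rot']);print('t',s['time_s'],'q',np.round(s['q'],1),'F',np.round(s['ft_force'],1))
f=np.radians(-25);th=np.radians(75);ex=np.array([np.cos(th),np.sin(th),0]);w=np.array([-ex[1],ex[0],0]);a=w*np.sin(f)-np.array([0,0,np.cos(f)]);Rt=np.c_[a,ex,np.cross(a,ex)]
O=np.array([.5104,-.2518,.053+H/1e3])
# grip point relative to c origin, final: 10 mm up, 4 mm along -y_c. initial -y_c ~ w sin15+z cos15; z_c=w cos15 - z sin15; after turning about -x by 75: -y_c -> +w
G=O+.004*w+[0,0,.010];T=G+.050*a
r=cv2.Rodrigues(R.T@Rt)[0].ravel();print('T',np.round(T,4),'move tool m',np.round((T-p)@R,4),'world',np.round(T-p,4),'dr',np.round(r,4))
E
python3 d.py 100
```

```text
time_s: 17.4
position: [0.4316, 0.1102, 0.1587]
tool_rot: [[0.047, 0.998, -0.034], [0.765, -0.058, -0.642], [-0.643, 0.005, -0.766]]
ft_force: [0.2, -0.2, -6.6]
grip_width: 0.0587
time_s: 17.9
position: [0.4309, 0.1101, 0.1559]
tool_rot: [[0.013, 0.998, -0.058], [0.214, -0.059, -0.975], [-0.977, 0.0, -0.214]]
ft_force: [0.7, -0.2, -5.7]
grip_width: 0.0592
time_s: 18.4
position: [0.4309, 0.1107, 0.1559]
tool_rot: [[-0.024, 0.998, -0.053], [-0.424, -0.058, -0.904], [-0.905, 0.0, 0.425]]
ft_force: [0.4, -0.4, -5.6]
grip_width: 0.0589
time_s: 18.6
position: [0.4307, 0.111, 0.1551]
tool_rot: [[-0.026, 0.998, -0.051], [-0.417, -0.057, -0.907], [-0.908, -0.003, 0.418]]
ft_force: [-0.3, -0.5, -4.6]
grip_width: 0.0588
t 18.6 q [ 14.   20.5  90.  -24.   78.5  23.9] F [-0.3 -0.5 -4.6]
T [ 0.5269 -0.2562  0.1177] move tool m [0.1847 0.1171 0.3125] world [ 0.0962 -0.3672 -0.0374] dr [-1.2387 -0.0059  0.5762]
```

```bash
python3 -m crank '{"hand":[120,120,120,120,120],"translation":[[0.014,0.0024,0.039],[0.028,0.0047,0.078],[0.041,0.007,0.117],[0.055,0.0094,0.156],[0.055,0.0094,0.156]],"dr":[[0,0,0],[0,0,0],[0,0,0],[0,0,0],[0,0,0]]}' && python3 -m crank '{"hand":[120,120,120,120,120],"translation":[[0.014,0.0024,0.039],[0.028,0.0047,0.078],[0.041,0.007,0.117],[0.055,0.0094,0.156],[0.055,0.0094,0.156]],"dr":[[-0.12,0,0.056],[-0.24,0,0.112],[-0.36,0,0.168],[-0.49,0,0.228],[-0.62,0,0.288]]}' && python3 -m crank '{"hand":[120,120,120,120,120],"translation":[[0,0,0],[0,0,0],[0,0,0],[0,0,0],[0,0,0]],"dr":[[-0.12,0,0.056],[-0.24,0,0.112],[-0.36,0,0.168],[-0.49,0,0.228],[-0.62,0,0.288]]}' && python3 -m crank '{"hand":[120,120],"translation":[[0,0,0],[0,0,0]],"dr":[[0,0,0],[0,0,0]]}' && python3 d.py 60
```

```text
time_s: 19.1
position: [0.4303, -0.059, 0.1724]
tool_rot: [[-0.026, 0.998, -0.06], [-0.418, -0.065, -0.906], [-0.908, 0.002, 0.419]]
ft_force: [-1.3, 0.2, -5.4]
grip_width: 0.0588
time_s: 19.6
position: [0.43, -0.217, 0.1869]
tool_rot: [[0.209, 0.868, 0.451], [-0.36, 0.497, -0.79], [-0.909, 0.003, 0.416]]
ft_force: [0.2, 0.7, -5.9]
grip_width: 0.0589
time_s: 20.1
position: [0.4298, -0.2145, 0.1864]
tool_rot: [[0.384, 0.398, 0.833], [-0.161, 0.917, -0.365], [-0.909, 0.006, 0.416]]
ft_force: [1.0, -0.2, -4.6]
grip_width: 0.0588
time_s: 20.3
position: [0.4301, -0.2149, 0.1862]
tool_rot: [[0.382, 0.408, 0.829], [-0.164, 0.913, -0.374], [-0.91, 0.007, 0.415]]
ft_force: [0.7, 0.7, -6.0]
grip_width: 0.0587
t 20.3 q [ -46.5    5.4  105.1   12.9   47.5 -119.3] F [ 0.7  0.7 -6. ]
T [ 0.5269 -0.2562  0.0777] move tool m [0.1425 0.0011 0.0507] world [ 0.0969 -0.0413 -0.1085] dr [-0.1466 -0.0074  0.0604]
```

```bash
python3 -m crank '{"hand":[120,120,120,120,120],"translation":[[0.04,0,0.014],[0.08,0,0.028],[0.11,0.001,0.04],[0.1425,0.0011,0.0507],[0.1425,0.0011,0.0507]],"dr":[[-0.074,-0.003,0.03],[-0.147,-0.007,0.06],[-0.147,-0.007,0.06],[-0.147,-0.007,0.06],[-0.147,-0.007,0.06]]}' && python3 -m crank '{"hand":[120,120],"translation":[[0,0,0],[0,0,0]],"dr":[[0,0,0],[0,0,0]]}' >/dev/null && python3 d.py 60
cat > e.py <<'E'
from h import *
s=sensors.observe();p=np.array(s['position']);R=np.array(s['tool_rot'])
im,d,c=snap('wrist');np.savez('w5.npz',im=im,d=d,**{k:np.array(v) for k,v in c.items()});P=cloud(d,c);Q=(P-p)@R
m=(abs(Q[...,1])<.0275)&(abs(Q[...,0]+.05)<.035)&(abs(Q[...,2])<.04)&(im.min(2)>60);X=P[m]
for i in range(4):
    q=X-np.median(X,0);A=np.c_[q[:,:2],np.ones(len(q))];k=np.linalg.lstsq(A,q[:,2],rcond=None)[0] if i else np.array([0,0,np.percentile(q[:,2],70)])
    r=q[:,2]-A@k;X=X[abs(r)<(.008 if i==0 else .003 if i==1 else .0015)]
n=np.array([-k[0],-k[1],1]);n/=np.linalg.norm(n);ex=R[:,1];w=np.array([-ex[1],ex[0],0])
print('n',m.sum(),len(X),'tilt deg along y_tool, w',np.round(np.degrees([n@ex,n@w]),2),'rect',rect(X[:,:2]),'ztop',np.round(np.percentile(X[:,2],[5,50,95]),4))
E
python3 e.py
```

```text
time_s: 20.8
position: [0.5289, -0.2549, 0.0742]
tool_rot: [[0.405, 0.255, 0.878], [-0.105, 0.967, -0.232], [-0.908, 0.002, 0.418]]
ft_force: [-0.2, 0.1, -5.7]
grip_width: 0.0591
t 21.0 q [ -43.1   24.3   99.9   20.3   35.1 -133. ] F [-0.3  0.4 -5.2]
T [ 0.5269 -0.2562  0.0777] move tool m [ 0.0005 -0.0016 -0.0009] world [-0.0009 -0.0014 -0.0008] dr [ 0.0057  0.0003 -0.001 ]
n 12311 7025 tilt deg along y_tool, w [-0.22  0.79] rect [ 508.8 -249.8   55.    46.4   75.4] ztop [0.1272 0.1281 0.1286]
```

C is level within 0.8°, wide face up, with its bottom 60 mm above the layer. I'll apply the small corrections and descend to about 5 mm above it.

```bash
python3 -m crank '{"hand":[120,120,120,120,120],"translation":[[0.0005,-0.0016,0.0011],[0.02,-0.0016,-0.008],[0.04,-0.0016,-0.0173],[0.0504,-0.0016,-0.0219],[0.0504,-0.0016,-0.0219]],"dr":[[0.0057,0.0138,0],[0.0057,0.0138,0],[0.0057,0.0138,0],[0.0057,0.0138,0],[0.0057,0.0138,0]]}' >/dev/null && python3 -m crank '{"hand":[120,120],"translation":[[0,0,0],[0,0,0]],"dr":[[0,0,0],[0,0,0]]}' && python3 d.py 0 && python3 e.py
```

```text
time_s: 21.75
position: [0.5295, -0.2577, 0.0239]
tool_rot: [[0.398, 0.258, 0.881], [-0.106, 0.966, -0.235], [-0.911, 0.0, 0.411]]
ft_force: [0.3, 1.0, -5.1]
grip_width: 0.0585
t 21.75 q [ -43.    29.9  102.1   24.1   28.3 -137.4] F [ 0.3  1.  -5.1]
T [ 0.5269 -0.2562  0.0177] move tool m [ 0.0045  0.0007 -0.0052] world [-0.0026  0.0014 -0.0062] dr [ 0.0012 -0.0123 -0.0006]
n 16753 7004 tilt deg along y_tool, w [-0.22  0.1 ] rect [ 511.  -252.7   54.9   46.3   75.1] ztop [0.073  0.0738 0.0744]
```

```bash
python3 -m crank '{"hand":[120,120,120,120],"translation":[[0.002,0.0007,-0.0015],[0.0034,0.0007,-0.0022],[0.0043,0.0007,-0.0026],[0.0043,0.0007,-0.0026]],"dr":[[0,0,0],[0,0,0],[0,0,0],[0,0,0]]}' >/dev/null; python3 d.py 0
python3 -m crank '{"hand":[120,120,120],"translation":[[0.0004,0,-0.0002],[0.0004,0,-0.0002],[0.0004,0,-0.0002]],"dr":[[0,0,0],[0,0,0],[0,0,0]]}' >/dev/null; python3 d.py 0
python3 -m crank '{"hand":[120,120,120],"translation":[[0.0004,0,-0.0002],[0.0004,0,-0.0002],[0.0004,0,-0.0002]],"dr":[[0,0,0],[0,0,0],[0,0,0]]}' >/dev/null; python3 d.py 0; python3 e.py
```

```text
t 22.2 q [ -43.    30.5  102.6   24.8   27.5 -138.2] F [-2.8  2.2  1.5]
T [ 0.5269 -0.2562  0.0177] move tool m [-0.0002 -0.0004 -0.0018] world [-0.0017  0.0001 -0.0006] dr [ 0.0012 -0.0134 -0.0013]
t 22.5 q [ -43.    30.5  102.6   24.8   27.5 -138.2] F [-5.3  3.7  7.8]
T [ 0.5269 -0.2562  0.0177] move tool m [-0.0002 -0.0003 -0.0018] world [-0.0018  0.0001 -0.0006] dr [ 0.0013 -0.0128 -0.0011]
t 22.8 q [ -43.    30.5  102.6   24.9   27.4 -138.3] F [-7.6  4.6 11.1]
T [ 0.5269 -0.2562  0.0177] move tool m [-0.0003 -0.0003 -0.0019] world [-0.0018  0.0002 -0.0005] dr [ 0.0014 -0.0122 -0.0009]
n 17126 7012 tilt deg along y_tool, w [-0.2   0.14] rect [ 510.5 -251.5   55.    46.8   75. ] ztop [0.0673 0.0681 0.0687]
```

C is seated (top at 68.1 mm, 68 nominal). I'll relax the preload, release gently and back out along the tool axis.

```bash
python3 -m crank '{"hand":[120,120,120],"translation":[[-0.0007,0,0.0003],[-0.0007,0,0.0003],[-0.0007,0,0.0003]],"dr":[[0,0,0],[0,0,0],[0,0,0]]}' 20; python3 -m crank '{"hand":[75,60,50,40,40],"translation":[[0,0,0],[0,0,0],[0,0,0],[0,0,0],[0,0,0]],"dr":[[0,0,0],[0,0,0],[0,0,0],[0,0,0],[0,0,0]]}' 20; python3 -m crank '{"hand":[10,0,0,0,0],"translation":[[0,0,0],[-0.02,0,0],[-0.06,0,0],[-0.1,0,0],[-0.14,0,0]],"dr":[[0,0,0],[0,0,0],[0,0,0],[0,0,0],[0,0,0]]}'; python3 -m crank '{"hand":[0,0,0],"translation":[[-0.02,0,0],[-0.02,0,0],[-0.02,0,0]],"dr":[[0,0,0],[0,0,0],[0,0,0]]}'
python3 - <<'E'
from h import *
im,d,c=snap('wrist');np.savez('w6.npz',im=im,d=d,**{k:np.array(v) for k,v in c.items()});P=cloud(d,c);z=P[...,2]
near=np.hypot(P[...,0]-.511,P[...,1]+.25)<.09
th=np.radians(-15);u=np.array([np.cos(th),np.sin(th)]);v=np.array([-u[1],u[0]]);b=np.array([.5061,-.2696])
for n,h in(('c',.068),('layer',.038)):
    m=near&(abs(z-h)<.0025)&(im.min(2)>60);Q=P[m][:,:2];U=(Q-b)@u*1e3;V=(Q-b)@v*1e3
    print(n,m.sum(),rect(Q),np.median(z[m]),'U',np.percentile(U,[.5,99.5]).round(1),'V',np.percentile(V,[.5,99.5]).round(1))
    if n=='c':
        A=np.c_[Q-Q.mean(0),np.ones(len(Q))];print('tilt deg',np.degrees(np.linalg.lstsq(A,z[m],rcond=None)[0][:2]).round(2))
x,y=pix(c,[.511,-.25,.05])[0].astype(int);print(x,y)
i2,_,c2=snap('scene');x2,y2=pix(c2,[.51,-.25,.04])[0].astype(int)
cv2.imwrite('pics/m.png',np.hstack([cv2.resize(im,(480,360)),cv2.resize(i2[y2-30:y2+30,x2-26:x2+27],(318,360),interpolation=cv2.INTER_CUBIC)]))
E
```

```text
time_s: 23.15
position: [0.5287, -0.2564, 0.0182]
tool_rot: [[0.397, 0.257, 0.881], [-0.105, 0.966, -0.235], [-0.912, 0.001, 0.411]]
ft_force: [-4.8, 3.4, 7.6]
grip_width: 0.059
time_s: 23.65
position: [0.5286, -0.2565, 0.0176]
tool_rot: [[0.396, 0.258, 0.881], [-0.105, 0.966, -0.235], [-0.912, 0.001, 0.41]]
ft_force: [0.6, -0.1, -0.4]
grip_width: 0.0719
time_s: 24.15
position: [0.4723, -0.2413, 0.1465]
tool_rot: [[0.396, 0.257, 0.882], [-0.104, 0.966, -0.235], [-0.912, 0.001, 0.409]]
ft_force: [1.1, -0.1, 0.3]
grip_width: 0.0851
time_s: 24.45
position: [0.4651, -0.2396, 0.1633]
tool_rot: [[0.396, 0.258, 0.881], [-0.105, 0.966, -0.235], [-0.912, 0.001, 0.41]]
ft_force: [-0.1, -0.4, -0.5]
grip_width: 0.0855
c 2586 [ 510.2 -252.    60.1   45.5   75.7] 0.06818158101565078 U [-22.8  21.1] V [-11.4  47.7]
tilt deg [ 0.48 -0.13]
layer 1698 [ 507.8 -255.1   77.3   58.5   76.9] 0.03810707208235761 U [-31.2  27.1] V [-23.5  52.4]
256 172
```

View pics/m.png

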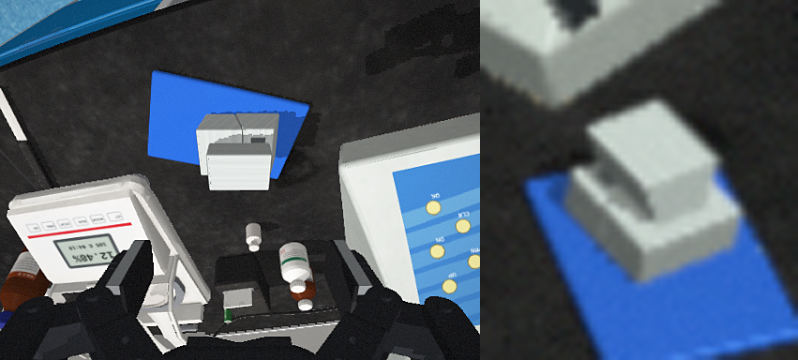

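The picture shows the stack standing on the blue board, with C (240,168) lying flat across A and B. The weight and crucible have not moved and the gripper is clear. Handing in.

```bash
python3 -c "
from rig import env,sensors
print(env.close_job());print(sensors.observe()['time_s'])"
```

```text
the job is handed in; nothing more can be done
None
the job is handed in; nothing more can be done
```

The stack is built on the blue board and handed in at about 24.5 s. I moved ingot_a beside ingot_b and slid it in until the flanks touched. Then I turned ingot_c 75° onto its narrow face, laid it across both and released it.

**Last checks, by wrist camera:**
- **Layer:** it spans 75.9 mm against 76 nominal and is flat at 38.1 mm. Ends were level within about 1 mm before ingot_c went on. The final layer outline gave 76.9° against 75° expected, which I put down to ingot_c hiding part of it.
- **ingot_c:** its top is at 68.2 mm against 68 nominal, tilted about 0.5° and within about 1° of square. It sits 18 mm from ingot_b's original centre, on the midpoint of the pair.
- **Surroundings:** the last view showed nothing I could see to be displaced. I did not measure the weight or crucible positions.

**What disagreed:**
- **Fingertips:** the cameras put them about 33–38 mm behind the reported TCP, not at its end as described. I used the measured offset.
- **ingot_b:** sliding ingot_a into contact may have pushed it by up to about 0.5–1 mm.

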